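# Register a wall tile in the marking board

### The arm

A 6-joint arm with a two-finger parallel gripper is mounted at the origin on the work surface. World frame = base frame: x ahead of the robot, y to its left, z up, the work surface at z = 0. Lengths are in m, angles in degrees, forces in N, time in s.
With the tool pointing down it reaches from about 0.3 to 0.75 m from the base axis. Payload 8.5 kg.
Tool frame: the origin (TCP) lies between the finger pads; the fingertips stand env.finger_overhang ahead of it and the grasp point (between the pads) lies 2 mm behind it (env.finger_overhang is the distance from the TCP to the fingertips, in m); z points along the fingers, y is the line along which they close (so a half turn about z gives the same grasp; the last joint's range is limited). The gripper opens to 85 mm and grips with 20 to 120 N. Pads are 22 mm wide; open, the fingers measure 114 mm over their backs; the gripper's body (76 mm by 85 mm) begins 54 mm behind the grasp point. The pads swing forward as they close: fully open they stand 13 mm farther back than shut.
Start: joints at [64.097, 21.807, 74.336, -0, 83.858, -12.336], TCP at [0.129, 0.535, 0.248] pointing down, gripper open.
Joint ranges: [-178.18, 178.18], [-50.72, 133.34], [12.68, 142.11], [-81.47, 261.47], [9.98, 163.14], [-165.26, 165.26]. Speed limits (degrees/s): [136.94, 136.94, 180, 180, 180, 180].

### API

Orientations are given as a 3x3 rotation matrix whose columns are the frame's x, y, z axes.
In Python, from rig import env gives the robot as it stands. The module is installed in compiled form; this text tells all that it offers.
- The arm moves only by the tool jog_arm, never from a script. Its arguments are lists of equal length, an entry for each row: "hand": the finger opening in m, from 0 to 0.0854; "travel": the shift along the world's x, y, z in m, a list of three; "yaw": the turn about the world's z in rad. A call has exactly 5 rows; each row shifts and turns the commanded pose from where the row before left it; what a row does not reach is not made up. A row lasts 1/8 s, in which the tool goes at most 62.5 mm and 10.7 degrees, less where a joint would pass 70% of its speed; a pose out of reach is approached as far as the arm can. A call is refused whole if a number of a shift passes 0.0625 or a number of a turn 0.188, either way. A call with a gripper value outside its range is refused whole. The fingers move at their own pace and stop on an object; "grip_force" is the grip in N (left out, the last holds). Time passes only in rows, so rows that do not move let the fingers close, or fill a call up. It gives the time, the measured TCP pose, the force, the opening and the grip force at its end, in the units of the state.
- env.observe(): the state, without advancing time (a new reading comes with each control period).
- env.get_image(name): name is "scene" or "top" or "wrist"; returns the picture (480x640x3 uint8, red, green, blue); there is no depth.
- env.calibration(name): a dict with "fx", "fy", "cx", "cy" (pixels), "position" and "rotation" of the camera in the world; the wrist camera has in their place "hand_eye" (4x4, takes a point from camera to tool coordinates, whose origin is the TCP and whose axes are the flange's). Camera axes: x right, y down, z forward; pixel columns grow to the right and rows downward; lengths in m; the calibration is good to about 2 mm. The wrist camera is an equidistant fisheye: a pixel r from the principal point sees the ray r / f radians off the axis. A picture is of the moment at which its call begins: read the wrist's pose just before it. calibration takes no time and is no camera call.
- env.close_job(): hands the job in; it is judged then, once.
The state is a dict: "time_s": time; "q": joint angles; "qvel": joint speeds; "joint_efforts": joint torques, N m; "position": TCP position; "tool_rot": TCP orientation; "ft_force": force on the tool from outside, world axes, zero at the start; "wrist_torque": the same for the moment, N m; "grip_width": finger opening in m; "gripper_force": force on a finger pad.
Only numpy, scipy, OpenCV 4.12 (cv2) and the standard library are available. Lean on these libraries where they do the work, as an engineer would, in place of code of your own. Each camera call takes 0.05 s, during which the arm holds its last target. There are 200 camera calls.

### The job

A wall tile lies askew on the plywood marking board. Take the narrow offcut off the board and put it in the empty grey scrap tub, then push the tile home into the corner of the aluminium stops, its long edge flush against the long fence and its short edge flush against the short end stop, lying flat. Leave the other things on the counter where they are.

Things in the scene. Friction and masses are not known exactly. Their poses are not given: they have to be found in the camera images.
- jig: Plywood marking board fixed to the counter, 240 mm (its x) by 380 mm (its y), 18 mm thick; origin under its centre, z up. Its top is 18 mm above the counter. Two aluminium stops, 15 mm wide, rise 18 mm above the top (36 mm above the counter): the long fence runs along y on the far side with its inner face at x = +100 mm; the short end stop runs along x on the left with its inner face at y = +170 mm (it spans x = -60 to +100 mm). The board is open on its -x and -y sides.
- corner (a point): The inner corner of the board where the faces of the two stops meet, at the level of the board's top: (100, 170, 18) mm in the board's frame, same axes. The tile is home when it fills this corner: its centre then lies 50 mm (x) and 75 mm (y) from here, towards -x and -y.
- tile: White glazed ceramic tile, 100 mm (its x) by 150 mm (its y) by 9 mm thick, about 0.3 kg, loose, lying flat on the board (a stack of four spare tiles stands fixed on the counter behind the board and is not meant), up to 0.3 rad askew, clear of both stops; origin under its centre, z up. At home its x and y axes are parallel to the board's.
- offcut: Narrow strip of the same white tile, 80 mm (its x) by 40 mm (its y) by 9 mm thick, about 0.07 kg, loose, lying flat on the board between the tile and the end stop, with its long side roughly along the board's x; origin under its centre, z up.
- tub: Empty grey open scrap tub fixed to the counter, 180 mm (its x) by 130 mm (its y) outside, 70 mm high, walls 4 mm, floor about 4 mm; origin under its centre. It stands left or right of the board.
- basket: Turquoise basket full of toiletry bottles, 180 x 130 mm, bottles up to 125 mm high, fixed, on the other side of the board from the tub; origin under its centre. Bystander.
- pump: Soap pump bottle, 64 mm across, 160 mm tall, standing behind the board; origin under its centre. Bystander.
- tumbler: White ceramic tumbler, 72 mm across, 95 mm tall, standing behind the board; origin under its centre. Bystander.
- cream: Round cream jar, 68 mm across, 55 mm tall, standing behind the board; origin under its centre. Bystander.
- tape: Yellow tape-measure case, 75 x 35 x 65 mm, standing between robot and board, to the left (+y); origin under its centre. Bystander.
- trowel: Small spatula, 200 mm long, lying between robot and board, to the right (-y); origin near its middle, on the underside. Bystander.

How it is judged (in metres and radians):
At the end, for the whole second after the job is handed in: The tile lies flat on the board in the corner of the stops, its long edge against the long fence and its short edge against the end stop: centre within 2.5 mm of the home position in each direction, square to the board within 0.025 rad, at rest. The offcut rests inside the scrap tub (x of tile in the frame of corner between -0.0525 and -0.0475 m and y of tile in the frame of corner between -0.0775 and -0.0725 m and z of tile in the frame of corner between -0.003 and 0.003 m and angle between the y axis of tile and the y axis of jig, either way round below 0.025 rad and angle between tile's own z axis and vertical below 0.04 rad and linear speed of tile below 0.01 m/s and x of offcut in the frame of tub between -0.085 and 0.085 m and y of offcut in the frame of tub between -0.06 and 0.06 m and z of offcut in the frame of tub below 0.055 m and linear speed of offcut below 0.02 m/s); the robot touches nothing.
It fails at once if a bystander is moved more than 30 mm or knocked over (distance of any of pump, tumbler, cream, tape, trowel from where it was at the start of the episode above 0.03 m or angle between any of pump, tumbler, cream, tape's own z axis and vertical above 0.6 rad).
It also fails if it takes over 72 s, if anything falls off the work surface, if the arm or the gripper's body presses on something with over 40 N, if the wrist force passes 120 N, or if a joint passes its speed limit or range.

## Working session

There is one attempt and no reset: what is moved stays moved. The work goes in short steps, Python scripts to look and compute and a tool call to move; the robot and the scene stay as the last step left them, time stands still between calls to the robot, and variables do not carry over. Pictures are saved under pics/ and viewed, at most 10 in all, crops included, and the job is handed in when it is done.

Besides the shell and the picture viewer there is one more tool, called after "Request:" as name([rows], argument=value, ...), one row to a line, values as JSON. jog_arm: Moves the arm, as the interface text tells. Its arguments: {"type":"object","properties":{"hand":{"type":"array"},"travel":{"type":"array"},"yaw":{"type":"array"},"grip_force":{"type":"number"}},"required":["hand","travel","yaw"]}

```bash
mkdir -p pics; python3 - <<'E'
from rig import env
import cv2,numpy as np
s=env.observe();print(s['time_s'],s['position'],s['tool_rot'],env.finger_overhang,s['grip_width'])
for n in('top','scene'):
    cv2.imwrite(f'pics/{n}0.png',env.get_image(n)[:,:,::-1])
    print(n,env.calibration(n))
print(env.calibration('wrist'))
E
```

```text
0.0 [0.12891524 0.53440198 0.24770702] [[-9.72089672e-01  2.34608847e-01 -5.98541768e-04]
 [ 2.34609453e-01  9.72088811e-01 -1.32225185e-03]
 [ 2.71623773e-04 -1.42577093e-03 -9.99998947e-01]] 0.017 0.08513559640725135
top {'fx': 594.1908024400744, 'fy': 594.1908024400744, 'cx': 315.1469229160873, 'cy': 228.4627621490949, 'position': array([ 0.41898146, -0.00503359,  1.45337329]), 'rotation': array([[ 0.01712265, -0.9978086 ,  0.06391257],
       [-0.9998435 , -0.01737183, -0.00334509],
       [ 0.00444804, -0.06384529, -0.9979499 ]])}
scene {'fx': 558.9170397116636, 'fy': 558.9170397116636, 'cx': 314.30663164780117, 'cy': 240.174122112037, 'position': array([ 1.19720852, -0.38969149,  1.0329233 ]), 'rotation': array([[ 4.87227722e-01,  6.88519107e-01, -5.37169048e-01],
       [ 8.73274949e-01, -3.84220303e-01,  2.99609117e-01],
       [-1.04652155e-04, -6.15074141e-01, -7.88469271e-01]])}
{'fx': 371.64829954431775, 'fy': 371.64829954431775, 'cx': 321.27455063238796, 'cy': 240.6283187067271, 'hand_eye': array([[ 4.61231587e-04, -9.51540264e-01, -3.07523843e-01,
         7.87847867e-02],
       [ 9.99999793e-01,  5.77138748e-04, -2.85959177e-04,
         1.46067626e-04],
       [ 4.49585597e-04, -3.07523648e-01,  9.51540332e-01,
        -1.24472649e-01],
       [ 0.00000000e+00,  0.00000000e+00,  0.00000000e+00,
         1.00000000e+00]])}
```

View pics/top0.png

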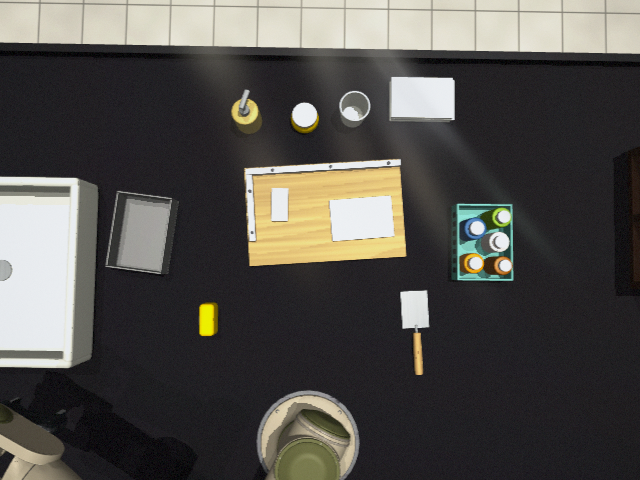

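View pics/scene0.png

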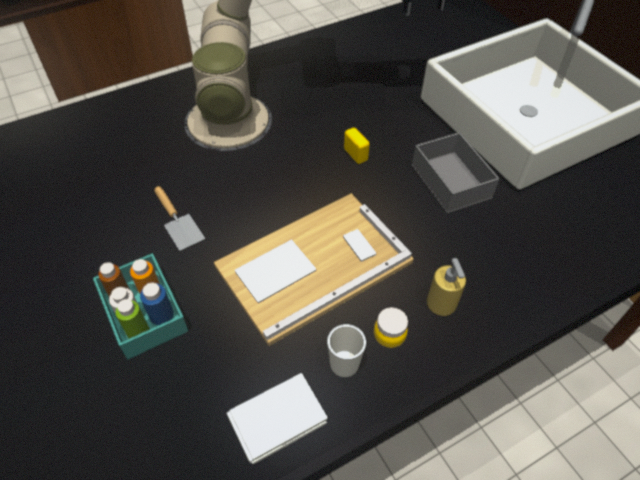

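Top view: the board runs from about (245,168) to (406,256), with the offcut at (280,204), the tile at (362,218) and the tub at (142,233) on the left. The scene view agrees. Next I measure these.

```bash
cat > h.py <<'E'
from rig import env
import cv2,numpy as np
def plane(px,z,n='top'):
    c=env.calibration(n);px=np.asarray(px,float).reshape(-1,2)
    d=np.c_[(px[:,0]-c['cx'])/c['fx'],(px[:,1]-c['cy'])/c['fy'],np.ones(len(px))]@c['rotation'].T
    p=c['position'];return p[:2]+d[:,:2]*((z-p[2])/d[:,2])[:,None]
def wplane(px,z,s):
    c=env.calibration('wrist');v=(np.asarray(px,float).reshape(-1,2)-[c['cx'],c['cy']])/c['fx']
    t=np.linalg.norm(v,axis=1)+1e-9
    d=np.c_[v*(np.sin(t)/t)[:,None],np.cos(t)];H=c['hand_eye']
    R=s['tool_rot'];d=d@(R@H[:3,:3]).T;p=s['position']+R@H[:3,3]
    return p[:2]+d[:,:2]*((z-p[2])/d[:,2])[:,None]
def rect(xy):
    r=cv2.minAreaRect((xy*1000).astype(np.float32));b=cv2.boxPoints(r)
    e=[b[1]-b[0],b[2]-b[1]];e.sort(key=np.linalg.norm);L=e[1]
    a=np.degrees(np.arctan2(L[1],L[0]))
    return np.round(r[0],1),np.round([np.linalg.norm(v) for v in e],1),round(float((a+90)%180-90),2)
E
python3 - <<'E'
from h import *
im=env.get_image('top');hsv=cv2.cvtColor(im,cv2.COLOR_RGB2HSV)
def cs(m): return [c for c in cv2.findContours(m.astype(np.uint8),0,1)[0] if cv2.contourArea(c)>150]
H,S,V=cv2.split(hsv)
roi=np.zeros_like(H);roi[140:280,235:415]=1
ora=(S>60)&(H>8)&(H<30)&(V>80)&(roi>0)
for c in cs(ora):print('board wood',rect(plane(c,.018)),cv2.boundingRect(c))
w=(S<45)&(V>150)&(roi>0)
for c in cs(w):
    for z in(.027,.036):print('white',z,rect(plane(c,z)),cv2.boundingRect(c))
g=(S<60)&(V>50);r2=np.zeros_like(H);r2[185:280,101:185]=1
for c in cs(g&(r2>0)):print('tub',rect(plane(c,.07)),rect(plane(c,.004)),cv2.boundingRect(c))
print('tub corners .07',plane([(118,192),(178,198),(166,274),(106,267)],.07))
y=(S>120)&(H>20)&(H<35);r3=np.zeros_like(H);r3[290:350,190:230]=1
for c in cs(y&(r3>0)):print('tape',rect(plane(c,.065)))
E
```

```text
board wood (array([551.5, -31.5]), array([238.2, 381.3], dtype=float32), -85.49) (244, 167, 163, 99)
white 0.027 (array([ 537.8, -120.3]), array([ 99.2, 150.9], dtype=float32), -84.45) (329, 196, 66, 45)
white 0.036 (array([ 537.1, -119.6]), array([ 98.5, 149.9], dtype=float32), -84.45) (329, 196, 66, 45)
white 0.027 (array([568. ,  77.2]), array([41. , 77.5], dtype=float32), 1.0) (271, 188, 18, 33)
white 0.036 (array([567.1,  76.7]), array([40.8, 77. ], dtype=float32), 1.0) (271, 188, 18, 33)
white 0.027 (array([580.8, -31.6]), array([174.9, 377. ], dtype=float32), -85.49) (245, 159, 156, 82)
white 0.036 (array([579.8, -31.4]), array([173.8, 374.7], dtype=float32), -85.49) (245, 159, 156, 82)
tub (array([492.3, 393.8]), array([148.4, 180.8], dtype=float32), -6.59) (array([495.8, 412.9]), array([155.5, 189.5], dtype=float32), -6.59) (105, 191, 74, 83)
tub corners .07 [[0.58498825 0.45278866]
 [0.57335931 0.3121844 ]
 [0.39575691 0.33433755]
 [0.40956895 0.47388122]]
tape (array([294.6, 233.8]), array([44. , 76.1], dtype=float32), 1.7)
```

Request:
jog_arm([
  [0.042,-0.044,0],
  [0.042,-0.044,0],
  [0.042,-0.044,0],
  [0.042,-0.044,0],
  [0.042,-0.044,0],
], hand=[0.062,0.062,0.062,0.062,0.062], yaw=[0.025,0.025,0.025,0.025,0.025], grip_force=40)

```text
time_s: 0.78
position: [0.34, 0.313, 0.2483]
tool_rot: [[-0.994, 0.111, 0.0], [0.111, 0.994, 0.0], [-0.0, 0.0, -1.0]]
ft_force: [0.9, 0.8, -0.2]
grip_width: 0.0622
gripper_force: 0.0
```

Request:
jog_arm([
  [0.042,-0.044,0],
  [0.042,-0.044,0],
  [0.042,-0.044,-0.02],
  [0.042,-0.044,-0.02],
  [0.042,-0.044,-0.02],
], hand=[0.062,0.062,0.062,0.062,0.062], yaw=[0.025,0.025,0.025,0.025,0.025])

```text
time_s: 1.4
position: [0.5471, 0.0961, 0.189]
tool_rot: [[-1.0, -0.014, -0.0], [-0.014, 1.0, 0.0], [0.0, 0.0, -1.0]]
ft_force: [0.7, 0.8, -0.4]
grip_width: 0.0621
gripper_force: 0.0
```

Request:
jog_arm([
  [0.015,-0.015,0],
  [0,0,-0.02],
  [0,0,0],
  [0,0,0],
  [0,0,0],
], hand=[0.062,0.062,0.062,0.062,0.062], yaw=[0,0,0,0,0])

```text
time_s: 2.02
position: [0.5611, 0.0833, 0.1708]
tool_rot: [[-1.0, -0.014, 0.002], [-0.014, 1.0, -0.0], [-0.002, -0.0, -1.0]]
ft_force: [-0.2, 0.3, 0.4]
grip_width: 0.0622
gripper_force: 0.0
```

```bash
python3 - <<'E'
from h import *
s=env.observe();im=env.get_image('wrist');cv2.imwrite('pics/w1.png',im[:,:,::-1])
print(s['position'])
H,S,V=cv2.split(cv2.cvtColor(im,cv2.COLOR_RGB2HSV))
m=((S<45)&(V>140)).astype(np.uint8)
for c in cv2.findContours(m,0,1)[0]:
    if cv2.contourArea(c)>800:print(cv2.boundingRect(c),rect(wplane(c,.027,s)))
E
```

```text
[0.56108412 0.083277   0.1707642 ]
(6, 392, 68, 55) (array([ 845. , -283.4]), array([104.1, 132.9], dtype=float32), -89.82)
(39, 329, 160, 20) (array([ 673. , -122.3]), array([ 15.9, 197.9], dtype=float32), -85.51)
(249, 326, 144, 23) (array([656.8,  83.1]), array([ 15.9, 124.8], dtype=float32), -85.46)
(289, 188, 54, 100) (array([568.5,  78.6]), array([39.6, 79.1], dtype=float32), -0.69)
(19, 131, 150, 131) (array([ 538.6, -118.9]), array([ 99.1, 149.5], dtype=float32), -84.48)
(395, 123, 22, 177) (array([548.9, 148. ]), array([ 15.8, 139.8], dtype=float32), 4.22)
```

View pics/w1.png

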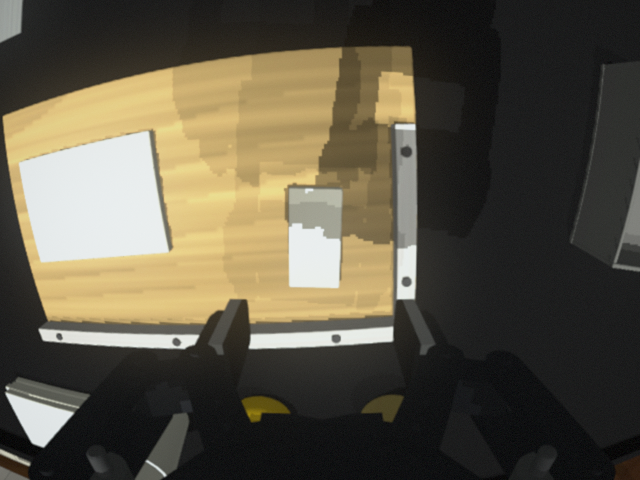

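The wrist view shows the offcut at (315,238), which maps to (0.5685, 0.0786). That agrees with the top camera. Descending now.

Request:
jog_arm([
  [0.007,-0.005,-0.04],
  [0,0,-0.04],
  [0,0,-0.03],
  [0,0,-0.012],
  [0,0,0],
], hand=[0.06,0.06,0.06,0.06,0.06], yaw=[-0.02,0,0,0,0])

```text
time_s: 2.7
position: [0.5681, 0.0779, 0.048]
tool_rot: [[-1.0, 0.007, -0.0], [0.007, 1.0, 0.0], [0.0, 0.0, -1.0]]
ft_force: [1.2, -0.7, 0.1]
grip_width: 0.0599
gripper_force: 0.0
```

Request:
jog_arm([
  [0,0,-0.003],
  [0,0,-0.003],
  [0,0,0],
  [0,0,0],
  [0,0,0],
], hand=[0.06,0.06,0.06,0.06,0.06], yaw=[0,0,0,0,0])

```text
time_s: 3.32
position: [0.5681, 0.0778, 0.0419]
tool_rot: [[-1.0, 0.007, 0.0], [0.007, 1.0, -0.0], [-0.0, -0.0, -1.0]]
ft_force: [-0.4, 0.2, -0.9]
grip_width: 0.0602
gripper_force: 0.0
```

Request:
jog_arm([
  [0,0,-0.003],
  [0,0,0],
  [0,0,0],
  [0,0,0],
  [0,0,0],
], hand=[0.04,0.035,0.03,0.03,0.03], yaw=[0,0,0,0,0])

```text
time_s: 3.95
position: [0.568, 0.0778, 0.0388]
tool_rot: [[-1.0, 0.007, 0.0], [0.007, 1.0, 0.0], [-0.0, 0.0, -1.0]]
ft_force: [-0.0, -0.2, 1.9]
grip_width: 0.0381
gripper_force: 40.3
```

Request:
jog_arm([
  [0,0,0.02],
  [0,0,0.04],
  [0,0,0.06],
  [-0.01,0.05,0],
  [-0.01,0.05,0],
], hand=[0.03,0.03,0.03,0.03,0.03], yaw=[0,0,0,0,0])

```text
time_s: 4.58
position: [0.5478, 0.1786, 0.1592]
tool_rot: [[-1.0, 0.008, 0.001], [0.008, 1.0, 0.0], [-0.001, 0.0, -1.0]]
ft_force: [0.9, 0.1, -1.0]
grip_width: 0.0386
gripper_force: 40.4
```

Request:
jog_arm([
  [-0.014,0.056,0],
  [-0.014,0.056,0],
  [-0.014,0.056,0],
  [-0.013,0.055,0],
  [0,0,0],
], hand=[0.03,0.03,0.03,0.03,0.03], yaw=[-0.025,-0.025,-0.03,-0.03,0])

```text
time_s: 5.2
position: [0.4912, 0.404, 0.158]
tool_rot: [[-0.994, 0.112, -0.001], [0.112, 0.994, 0.0], [0.001, 0.0, -1.0]]
ft_force: [0.1, -0.5, -0.9]
grip_width: 0.0383
gripper_force: 40.4
```

```bash
python3 - <<'E'
from h import *
s=env.observe();im=env.get_image('wrist');cv2.imwrite('pics/w2.png',im[:,:,::-1])
print(s['position'],s['grip_width'])
E
```

```text
[0.49118719 0.40397922 0.1580011 ] 0.03827313549983874
```

View pics/w2.png

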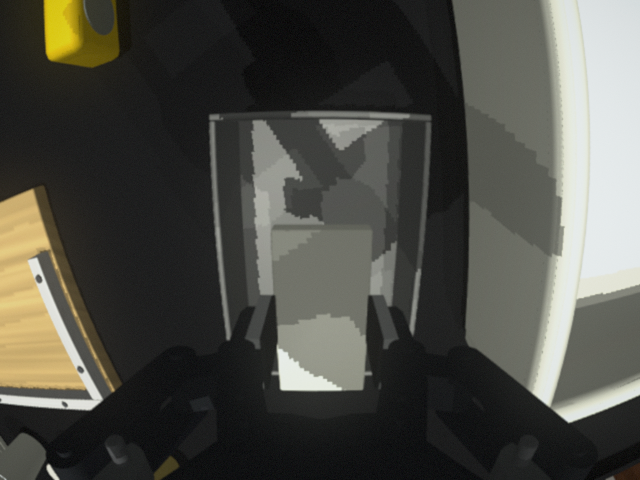

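The offcut is gripped at (320,310), centred between the tub rims at x≈212 and 430. Lowering and releasing.

Request:
jog_arm([
  [0,0,-0.04],
  [0,0,-0.04],
  [0,0,-0.025],
  [0,0,-0.01],
  [0,0,0],
], hand=[0.03,0.03,0.03,0.03,0.03], yaw=[0,0,0,0,0])

```text
time_s: 5.88
position: [0.4934, 0.4001, 0.0438]
tool_rot: [[-0.993, 0.117, -0.0], [0.117, 0.993, -0.0], [0.0, -0.0, -1.0]]
ft_force: [-0.6, -0.4, -0.1]
grip_width: 0.0384
gripper_force: 40.4
```

Request:
jog_arm([
  [0,0,0],
  [0,0,0],
  [0,0,0.04],
  [0,0,0.05],
  [0,0,0.04],
], hand=[0.045,0.055,0.055,0.055,0.055], yaw=[0,0,0,0,0])

```text
time_s: 6.5
position: [0.4931, 0.401, 0.1766]
tool_rot: [[-0.993, 0.116, 0.002], [0.116, 0.993, 0.001], [-0.002, 0.001, -1.0]]
ft_force: [0.3, -0.2, -0.2]
grip_width: 0.0552
gripper_force: 0.0
```

```bash
python3 - <<'E'
from h import *
s=env.observe();im=env.get_image('wrist');cv2.imwrite('pics/w3.png',im[:,:,::-1])
print(s['position'],s['q'])
E
```

```text
[0.49314541 0.40095549 0.17660594] [ 2.84597854e+01  3.34270999e+01  6.63807998e+01 -8.88277901e-04
  8.00445851e+01 -5.48600326e+01]
```

View pics/w3.png

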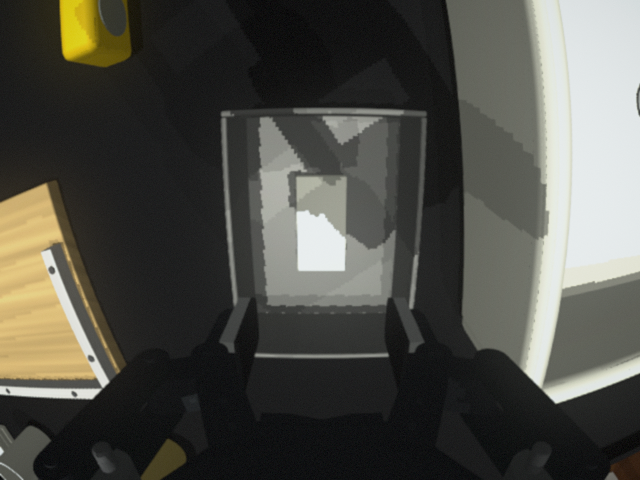

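The offcut lies flat in the tub, spanning (296..347, 175..270). Next I go to the robot side of the tile.

Request:
jog_arm([
  [-0.004,-0.053,0],
  [-0.004,-0.053,0],
  [-0.004,-0.053,0],
  [-0.004,-0.053,0],
  [-0.004,-0.053,0],
], hand=[0.04,0.04,0.04,0.04,0.04], yaw=[0.02,0.02,0.02,0.02,0.02])

```text
time_s: 7.18
position: [0.4728, 0.1342, 0.1743]
tool_rot: [[-1.0, 0.016, 0.002], [0.016, 1.0, -0.0], [-0.002, -0.0, -1.0]]
ft_force: [1.4, -1.0, -0.3]
grip_width: 0.0402
gripper_force: 0.0
```

Request:
jog_arm([
  [-0.004,-0.053,0],
  [-0.004,-0.053,0],
  [-0.004,-0.053,0],
  [-0.004,-0.053,-0.02],
  [-0.004,-0.053,-0.03],
], hand=[0.04,0.04,0.04,0.04,0.04], yaw=[0.02,0.02,0.02,0.02,0.015])

```text
time_s: 7.8
position: [0.4533, -0.1312, 0.1243]
tool_rot: [[-0.997, -0.079, 0.003], [-0.079, 0.997, -0.002], [-0.003, -0.002, -1.0]]
ft_force: [1.0, -0.1, -0.4]
grip_width: 0.0399
gripper_force: 0.0
```

Request:
jog_arm([
  [0,0,-0.04],
  [0,0,-0.03],
  [0,0,0],
  [0,0,0],
  [0,0,0],
], hand=[0.04,0.04,0.04,0.04,0.04], yaw=[0,0,0,0,0])

```text
time_s: 8.43
position: [0.4536, -0.1294, 0.0551]
tool_rot: [[-0.997, -0.079, 0.002], [-0.079, 0.997, -0.001], [-0.002, -0.002, -1.0]]
ft_force: [-0.3, 0.2, -0.0]
grip_width: 0.0403
gripper_force: 0.0
```

Request:
jog_arm([
  [0,0.003,-0.012],
  [0,0,-0.006],
  [0,0,0],
  [0.01,0.0008,0],
  [0.01,0.0008,0],
], hand=[0.04,0.04,0.04,0.04,0.04], yaw=[0,0,0,0,0])

```text
time_s: 9.05
position: [0.474, -0.1247, 0.036]
tool_rot: [[-0.997, -0.078, 0.001], [-0.078, 0.997, -0.0], [-0.001, -0.0, -1.0]]
ft_force: [1.1, -0.6, 0.0]
grip_width: 0.04
gripper_force: 0.0
```

Request:
jog_arm([
  [0.012,0.0009,0],
  [0.012,0.0009,0],
  [0.012,0.0009,0],
  [0.012,0.0009,0],
  [0.012,0.0009,0],
], hand=[0.04,0.04,0.04,0.04,0.04], yaw=[0,0,0,0,0])

```text
time_s: 9.68
position: [0.5337, -0.12, 0.0358]
tool_rot: [[-0.997, -0.078, -0.0], [-0.078, 0.997, -0.0], [0.0, 0.0, -1.0]]
ft_force: [-4.0, -0.7, 2.5]
grip_width: 0.0401
gripper_force: 2.2
```

Request:
jog_arm([
  [0.005,0.0004,0],
  [0.003,0.0002,0],
  [0.002,0.0002,0],
  [0.001,0.0001,0],
  [0,0,0],
], hand=[0.04,0.04,0.04,0.04,0.04], yaw=[0,0,0,0,0])

```text
time_s: 10.3
position: [0.5441, -0.1192, 0.0357]
tool_rot: [[-0.997, -0.078, 0.0], [-0.078, 0.997, 0.0], [-0.0, 0.0, -1.0]]
ft_force: [-0.8, -0.4, 1.5]
grip_width: 0.0401
gripper_force: 1.0
```

Request:
jog_arm([
  [0.001,0.0001,0],
  [0.001,0.0001,0],
  [0.001,0.0001,0],
  [0,0,0],
  [0,0,0],
], hand=[0.04,0.04,0.04,0.04,0.04], yaw=[0,0,0,0,0])

```text
time_s: 10.92
position: [0.5472, -0.1189, 0.0357]
tool_rot: [[-0.997, -0.078, 0.0], [-0.078, 0.997, -0.0], [-0.0, -0.0, -1.0]]
ft_force: [-1.0, -0.3, -0.8]
grip_width: 0.0399
gripper_force: 0.5
```

Request:
jog_arm([
  [0.001,0.0001,0],
  [0,0,0],
  [0.001,0.0001,0],
  [0,0,0],
  [0,0,0],
], hand=[0.04,0.04,0.04,0.04,0.04], yaw=[0,0,0,0,0])

```text
time_s: 11.55
position: [0.549, -0.1187, 0.0358]
tool_rot: [[-0.997, -0.078, -0.0], [-0.078, 0.997, 0.0], [0.0, 0.0, -1.0]]
ft_force: [-2.0, -0.2, 0.5]
grip_width: 0.04
gripper_force: 1.2
```

```bash
python3 - <<'E'
from h import *
s=env.observe();im=env.get_image('top');cv2.imwrite('pics/t2.png',cv2.resize(im[140:290,220:430,::-1],None,fx=3.5,fy=3.5,interpolation=2))
print(s['position'],s['ft_force'])
E
```

```text
[ 0.54897349 -0.11868342  0.03575591] [-1.96009175 -0.19968961  0.46561916]
```

View pics/t2.png

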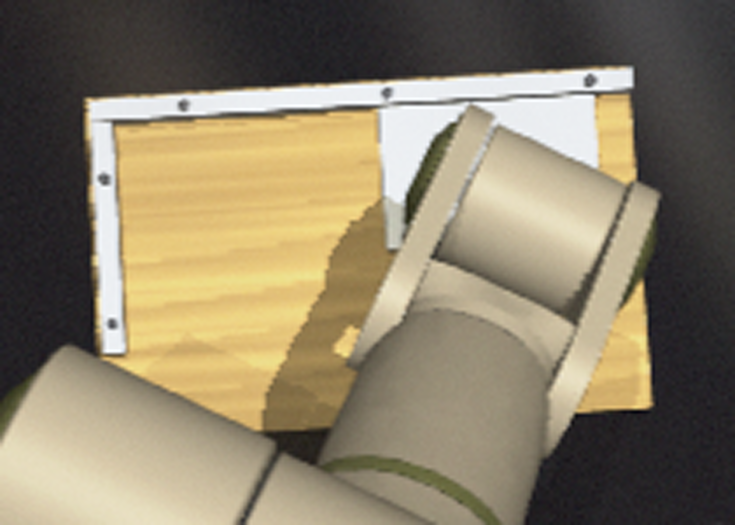

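The tile's far edge (crop y≈105) is nearly at the fence. I push in small steps until the force rises.

Request:
jog_arm([
  [0.001,0.0001,0],
  [0,0,0],
  [0.001,0.0001,0],
  [0,0,0],
  [0,0,0],
], hand=[0.04,0.04,0.04,0.04,0.04], yaw=[0,0,0,0,0])

```text
time_s: 12.22
position: [0.5492, -0.1186, 0.0357]
tool_rot: [[-0.997, -0.078, -0.005], [-0.078, 0.997, 0.0], [0.005, 0.001, -1.0]]
ft_force: [-12.0, -3.3, 5.2]
grip_width: 0.0398
gripper_force: 5.9
```

Request:
jog_arm([
  [0.0005,0,0],
  [0,0,0],
  [0.0005,0,0],
  [0,0,0],
  [0,0,0],
], hand=[0.04,0.04,0.04,0.04,0.04], yaw=[0,0,0,0,0])

```text
time_s: 12.85
position: [0.5493, -0.1186, 0.0356]
tool_rot: [[-0.997, -0.079, -0.007], [-0.079, 0.997, 0.0], [0.007, 0.001, -1.0]]
ft_force: [-15.4, -4.9, 9.0]
grip_width: 0.04
gripper_force: 8.1
```

Contact force is 15 N, so the tile is against the fence. Now I back off, rotate 90° and go to its -y end.

Request:
jog_arm([
  [-0.02,-0.0016,0],
  [-0.005,0,0.05],
  [0,0,0.03],
  [0.014,-0.016,0],
  [0.014,-0.016,0],
], hand=[0.04,0.04,0.04,0.04,0.04], yaw=[0,0,-0.175,-0.175,-0.175])

```text
time_s: 13.48
position: [0.5561, -0.1526, 0.1166]
tool_rot: [[-0.899, 0.437, 0.003], [0.437, 0.899, -0.001], [-0.003, 0.0, -1.0]]
ft_force: [0.1, -0.4, -0.5]
grip_width: 0.0397
gripper_force: 0.0
```

Request:
jog_arm([
  [0.012,-0.013,0],
  [0.012,-0.013,0],
  [0.012,-0.013,0],
  [0.012,-0.013,0],
  [0.011,-0.013,0],
], hand=[0.04,0.04,0.04,0.04,0.04], yaw=[-0.175,-0.175,-0.175,-0.175,-0.175])

```text
time_s: 14.1
position: [0.6149, -0.2176, 0.1159]
tool_rot: [[-0.241, 0.971, 0.002], [0.971, 0.241, -0.0], [-0.001, 0.001, -1.0]]
ft_force: [0.2, -0.1, 0.3]
grip_width: 0.04
gripper_force: 0.0
```

Request:
jog_arm([
  [0,0,0],
  [0,0,0],
  [0,0,0],
  [0,0,0],
  [0,0,0],
], hand=[0.04,0.04,0.04,0.04,0.04], yaw=[-0.171,0,0,0,0])

```text
time_s: 14.72
position: [0.6141, -0.217, 0.1159]
tool_rot: [[-0.079, 0.997, 0.0], [0.997, 0.079, -0.0], [-0.0, 0.0, -1.0]]
ft_force: [-0.4, -0.4, -0.2]
grip_width: 0.0396
gripper_force: 0.0
```

```bash
python3 - <<'E'
from h import *
s=env.observe();im=env.get_image('wrist');cv2.imwrite('pics/w4.png',im[:,:,::-1])
print(s['position'],s['tool_rot'][:,1])
H,S,V=cv2.split(cv2.cvtColor(im,cv2.COLOR_RGB2HSV))
m=((S<45)&(V>140)).astype(np.uint8)
for c in cv2.findContours(m,0,1)[0]:
    if cv2.contourArea(c)>800:print(cv2.boundingRect(c),rect(wplane(c,.027,s)),rect(wplane(c,.036,s)))
E
```

```text
[ 0.61405342 -0.21700349  0.11586132] [9.96876556e-01 7.89751585e-02 2.38919056e-04]
(524, 236, 116, 167) (array([ 843.3, -266.8]), array([104.4, 155.7], dtype=float32), -89.87) (array([ 833.3, -261.4]), array([100. , 149.1], dtype=float32), -89.87)
(0, 224, 42, 68) (array([ 363.7, -241.3]), array([55.6, 56.2], dtype=float32), -86.73) (array([ 374., -237.]), array([53.3, 53.9], dtype=float32), -86.73)
(411, 0, 34, 261) (array([ 671.3, -134.5]), array([ 15.6, 161.3], dtype=float32), -85.51) (array([ 668.6, -134.7]), array([ 15. , 154.5], dtype=float32), -85.51)
(242, 0, 173, 214) (array([ 611.1, -125.5]), array([ 98.7, 128.7], dtype=float32), -85.23) (array([ 611. , -126.1]), array([ 94.6, 123.3], dtype=float32), -85.23)
```

View pics/w4.png

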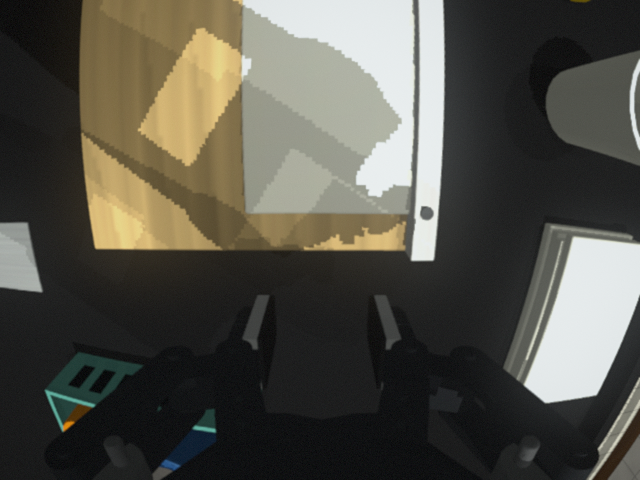

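The tile's long edge lies along the fence (x≈412) and its near edge is at row 213. Descending to push in +y.

Request:
jog_arm([
  [0,0,-0.04],
  [0,0,-0.03],
  [0,0,-0.01],
  [0,0,0],
  [-0.0008,0.01,0],
], hand=[0.04,0.04,0.04,0.04,0.04], yaw=[0,0,0,0,0])

```text
time_s: 15.4
position: [0.6138, -0.2076, 0.0371]
tool_rot: [[-0.077, 0.997, 0.002], [0.997, 0.077, -0.001], [-0.001, 0.002, -1.0]]
ft_force: [-0.3, 0.2, -0.5]
grip_width: 0.0402
gripper_force: 0.0
```

Request:
jog_arm([
  [-0.0008,0.01,0],
  [-0.0009,0.012,0],
  [-0.0009,0.012,0],
  [-0.0009,0.012,0],
  [-0.0009,0.012,0],
], hand=[0.04,0.04,0.04,0.04,0.04], yaw=[0,0,0,0,0])

```text
time_s: 16.02
position: [0.6092, -0.1491, 0.0368]
tool_rot: [[-0.078, 0.997, 0.002], [0.997, 0.078, -0.002], [-0.002, 0.002, -1.0]]
ft_force: [-1.5, -5.7, 4.1]
grip_width: 0.0402
gripper_force: 3.1
```

Request:
jog_arm([
  [-0.001,0.013,0],
  [-0.001,0.013,0],
  [-0.001,0.013,0],
  [-0.001,0.013,0],
  [-0.001,0.013,0],
], hand=[0.04,0.04,0.04,0.04,0.04], yaw=[0,0,0,0,0])

```text
time_s: 16.65
position: [0.6041, -0.0841, 0.0368]
tool_rot: [[-0.078, 0.997, 0.002], [0.997, 0.078, -0.002], [-0.002, 0.001, -1.0]]
ft_force: [-1.0, -5.8, 5.5]
grip_width: 0.0399
gripper_force: 3.1
```

Request:
jog_arm([
  [-0.001,0.013,0],
  [-0.001,0.013,0],
  [-0.0009,0.012,0],
  [-0.0009,0.012,0],
  [-0.0004,0.005,0],
], hand=[0.04,0.04,0.04,0.04,0.04], yaw=[0,0,0,0,0])

```text
time_s: 17.27
position: [0.5996, -0.0282, 0.0359]
tool_rot: [[-0.079, 0.997, 0.0], [0.997, 0.079, -0.0], [-0.0, 0.0, -1.0]]
ft_force: [0.1, -4.8, 4.8]
grip_width: 0.04
gripper_force: 2.2
```

Request:
jog_arm([
  [-0.0002,0.002,0],
  [-0.0001,0.002,0],
  [-0.0001,0.001,0],
  [-0.0001,0.001,0],
  [0,0,0],
], hand=[0.04,0.04,0.04,0.04,0.04], yaw=[0,0,0,0,0])

```text
time_s: 17.9
position: [0.5991, -0.0231, 0.0357]
tool_rot: [[-0.078, 0.997, 0.0], [0.997, 0.078, 0.0], [0.0, 0.0, -1.0]]
ft_force: [0.4, -4.3, 3.2]
grip_width: 0.04
gripper_force: 2.0
```

Request:
jog_arm([
  [-0.0001,0.001,0],
  [-0.0001,0.001,0],
  [-0.0001,0.001,0],
  [0,0.001,0],
  [0,0,0],
], hand=[0.04,0.04,0.04,0.04,0.04], yaw=[0,0,0,0,0])

```text
time_s: 18.52
position: [0.5987, -0.0189, 0.0357]
tool_rot: [[-0.078, 0.997, -0.0], [0.997, 0.078, 0.0], [0.0, -0.0, -1.0]]
ft_force: [0.7, -3.4, 2.9]
grip_width: 0.0402
gripper_force: 1.7
```

Request:
jog_arm([
  [0,0.001,0],
  [0,0.0005,0],
  [0,0,0],
  [0,0.0005,0],
  [0,0,0],
], hand=[0.04,0.04,0.04,0.04,0.04], yaw=[0,0,0,0,0])

```text
time_s: 19.15
position: [0.5988, -0.0187, 0.0358]
tool_rot: [[-0.078, 0.997, -0.0], [0.997, 0.078, -0.003], [-0.003, -0.0, -1.0]]
ft_force: [0.0, -12.8, 2.0]
grip_width: 0.04
gripper_force: 6.1
```

Contact came at board y = 9.1 mm, as expected. I back off and check.

Request:
jog_arm([
  [0.0012,-0.015,0],
  [0.0008,-0.01,0.04],
  [0,-0.02,0.05],
  [0,0,0.05],
  [0,0,0],
], hand=[0.04,0.04,0.04,0.04,0.04], yaw=[0,0,0,0,0])

```text
time_s: 19.77
position: [0.6019, -0.0625, 0.1793]
tool_rot: [[-0.078, 0.997, 0.006], [0.997, 0.078, -0.001], [-0.001, 0.006, -1.0]]
ft_force: [0.0, 0.0, -0.7]
grip_width: 0.0398
gripper_force: 0.0
```

```bash
python3 - <<'E'
from h import *
s=env.observe();im=env.get_image('wrist')
cv2.imwrite('pics/w5.png',im[:,:,::-1])
print(s['position'])
H,S,V=cv2.split(cv2.cvtColor(im,cv2.COLOR_RGB2HSV))
m=((S<45)&(V>120)).astype(np.uint8)
for c in cv2.findContours(m,0,1)[0]:
    if cv2.contourArea(c)>800:print(cv2.boundingRect(c),rect(wplane(c,.027,s)),rect(wplane(c,.036,s)))
E
```

```text
[ 0.6019181  -0.06250446  0.17926534]
(502, 361, 69, 45) (array([ 860.3, -205. ]), array([ 54.7, 115.8], dtype=float32), -34.8) (array([ 851.6, -197.8]), array([ 52.9, 112. ], dtype=float32), -34.8)
(42, 333, 69, 53) (array([ 337.8, -231.6]), array([59.3, 95.8], dtype=float32), 3.81) (array([ 346.1, -223.5]), array([57.4, 92.6], dtype=float32), 3.81)
(573, 273, 67, 181) (array([1013.7, -237.7]), array([113.4, 307.7], dtype=float32), -89.93) (array([1000.1, -229.4]), array([109.7, 297.7], dtype=float32), -89.93)
(485, 270, 116, 84) (array([ 847.6, -147.1]), array([ 95.2, 131.9], dtype=float32), 56.23) (array([ 839.4, -141.8]), array([ 92.1, 127.6], dtype=float32), 56.23)
(530, 115, 58, 75) (array([802. ,  21.8]), array([65. , 65.2], dtype=float32), 11.52) (array([795.3,  21.6]), array([62.9, 63.1], dtype=float32), 11.52)
(386, 0, 30, 310) (array([660.6,  -4.6]), array([ 16.2, 251.6], dtype=float32), -85.48) (array([658.4,  -4. ]), array([ 15.6, 243.4], dtype=float32), -85.48)
(257, 0, 136, 158) (array([596.6,  53.3]), array([ 99.5, 122.6], dtype=float32), -85.48) (array([596.5,  52.1]), array([ 96.3, 118.6], dtype=float32), -85.48)
```

View pics/w5.png

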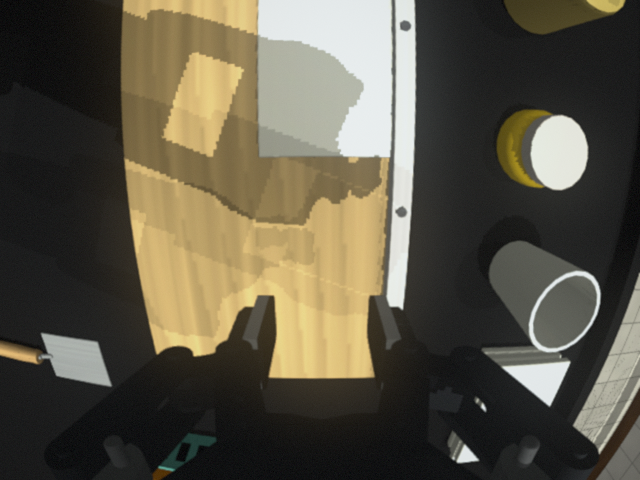

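The tile runs parallel to the fence, both at -85.48°. It sits flush in x, and its near edge at board y≈19.7 mm matches the 20 mm expected at home. The gripper is clear of everything, so I hand the job in.

```bash
python3 -c "
from rig import env
print(env.close_job())"
```

```text
the job is handed in; nothing more can be done
None
```

I handed the job in at about 20 s on the robot's clock: the offcut lies in the scrap tub and the tile is home in the corner of the stops, its x position, squareness and near edge within 0.5 mm and 0.1° of home in the last wrist picture (no verdict was returned).

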